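# Swivel the wax-block vise to the red mark

## Robot

A 6-joint arm with a two-finger parallel gripper is mounted at the origin on a cart in front of the work surface, level with it; the furniture and walls round the work are solid. World frame = base frame: x ahead of the robot, y to its left, z up, the work surface at z = 0. Lengths are in m, angles in rad, forces in N, time in s.
With the tool pointing down it reaches from about 0.3 to 0.75 m from the base axis. Payload 8.5 kg.
Tool frame: the origin (TCP) lies at the very end of the fingers, on their centre line; the grasp point (between the pads) lies 19 mm behind it (ctrl.grip_depth is the distance from the TCP to the grasp point, in m); z points along the fingers, y is the line along which they close (so a half turn about z gives the same grasp; the last joint's range is limited). The gripper opens to 88 mm and grips with 3 to 60 N. Pads are 18 mm wide; open, the fingers measure 123 mm over their backs; the gripper's body (75 mm by 187 mm) begins 45 mm behind the grasp point.
Start: joints at [-1.44, 0.381, 1.297, -0, 1.464, -0.215], TCP at [0.186, -0.517, 0.239] pointing down, gripper open.
Joint ranges: [-3.11, 3.11], [-0.89, 2.33], [0.22, 2.48], [-1.42, 4.56], [0.17, 2.85], [-2.88, 2.88]. Speed limits (rad/s): [2.39, 2.39, 3.14, 3.14, 3.14, 3.14].

## Interface

Orientations are given as a rotation vector (axis times angle).
In Python, from rig import status, imaging, ticket, ctrl gives the robot as it stands.
- The arm moves only by the tool jog_arm, never from a script. Its argument "motion" is a list that holds one entry, the list of rows, each a list of 7 numbers: the shift along the tool's x, y, z in units of 40 mm (1.0 is 40 mm), then the turn, a rotation vector about the tool's x, y, z in units of 6 degrees (1.0 is 6 degrees), then the gripper command: -1 is fully open, 1 is shut, values between are in proportion. In form: [[[x, y, z, wx, wy, wz, claw], ...]]. A call has 1 to 10 rows; each row is the pose to reach, as a shift and turn from the pose commanded when the call began, along the tool's axes at that moment; what a row does not reach only later rows make up. A row lasts 1/12 s, in which the tool goes at most 41.7 mm and 7.16 degrees, less where a joint would pass 70% of its speed; a pose out of reach is approached as far as the arm can. A call with a gripper value outside its range is refused whole. The fingers move at their own pace and stop on an object; "squeeze" is the grip in N (left out, the last holds). Time passes only in rows, so rows that repeat a pose let the fingers close. It gives the time, the measured TCP pose, the force, the opening and the grip force at its end, in the units of the state.
- status.get_state(): the state, without advancing time (a new reading comes with each control period).
- imaging.snapshot(name): name is "scene" or "top" or "wrist"; returns the picture (420x560x3 uint8, blue, green, red); there is no depth.
- imaging.camera_model(name): a dict with "camera_matrix" (3x3 intrinsics, pixels), "R" (3x3) and "t" (3): a world point X has camera coordinates R X + t; the wrist camera has in their place "T_tool_cam" (4x4, takes a point from camera to tool coordinates, whose origin is the TCP and whose axes are the flange's). Camera axes: x right, y down, z forward; pixel columns grow to the right and rows downward; lengths in m; the calibration is good to about 2 mm. A picture is of the moment at which its call begins: read the wrist's pose just before it. camera_model takes no time and is no camera call.
- ticket.job_done(): hands the job in; it is judged then, once.
The state is a dict: "t": time; "joints": joint angles; "qvel": joint speeds; "joint_torque": joint torques, N m; "tcp_pos": TCP position; "tool_rot": TCP orientation; "force": force on the tool from outside, world axes, zero at the start; "moment": the same for the moment, N m; "finger_gap": finger opening in m; "gripper_force": force on a finger pad.
Only numpy, scipy, OpenCV 4.12 (cv2) and the standard library are available. Lean on these libraries where they do the work, as an engineer would, in place of code of your own. Each camera call takes 0.05 s, during which the arm holds its last target. There are 200 camera calls.

## Task

Take the black knob of the swivel vise that holds the wax block and turn the vise counterclockwise (seen from above), counting the clicks, until its yellow pointer stands at the red mark on the base, clicked home. It stands two, three or four clicks short of the mark now. Let go of it there, and leave the empty vise as it is.

Things in the scene. Friction and masses are not known exactly. Their poses are not given: they have to be found in the camera images.
- wax_vise: blue round foot (144 mm across, lugs to 93 mm from the axis, 20 mm high) of the swivel vise holding the tan wax block (28x45 mm), bolted down. Origin: on the swivel axis, underside; z up. At joint 0 the yellow pointer stands on its -x side, the handle on +x. Black dial lines one click (30 deg) apart; the red one is at joint +1.047. An empty twin vise stands beside; which is left varies.
- wax_swivel (a joint): angle (rad) of the head with jaws, pointer and handle about the vertical axis, growing counterclockwise from above. Clicks in every 0.524: -1.047, -0.524, 0, 0.524, 1.047 (red mark), 1.571; stops at -1.2, 1.65. Starts clicked in at -1.047, -0.524 or 0. Let go within 12 deg of a click position it springs home; a click takes about 4 N at the knob.
- wax_handle (a point): centre of the top of the wax-block vise's round upright black knob: 22 mm thick, 40 mm tall, top 85 mm above the table, 95 mm from the swivel axis, across from the pointer, on an arm whose top is at 45 mm. Jaws reach 35 mm from the axis, 64 mm high. Pinch the knob from above and lead it round the axis; the gripper need not turn, as the round knob turns in it.
- empty_handle (a point): the same knob point on the empty vise, which must stay as it is

How it is judged:
At the end, for the whole second after the job is handed in: the wax-block vise rests clicked in at the red mark (joint within 8 degrees of 1.047) and is let go (value of joint wax_swivel between 0.907 and 1.187 rad and velocity of joint wax_swivel between -0.05 and 0.05 rad/s); the robot touches nothing.
It fails at once if the empty vise is turned (its knob moves more than 20 mm) (distance of empty_handle from where it was at the start of the episode above 0.02 m).
It also fails if it takes over 37 s, if anything falls off the work surface, if the arm or the gripper's body presses on something with over 40 N, if the wrist force passes 120 N, or if a joint passes its speed limit or range.

## Working session

There is one attempt and no reset: what is moved stays moved. The work goes in short steps, Python scripts to look and compute and a tool call to move; the robot and the scene stay as the last step left them, time stands still between calls to the robot, and variables do not carry over. Pictures are saved under pics/ and viewed, at most 10 in all, crops included, and the job is handed in when it is done.

Besides the shell and the picture viewer there is one more tool, called after ">>>" by a JSON object that holds its "fn" and its "kwargs", one argument or row to a line. jog_arm: Moves the arm, as the interface text tells. Its arguments: {"type":"object","properties":{"motion":{"type":"array","items":{"type":"array","items":{"type":"array","items":{"type":"number"}}}},"squeeze":{"type":"number"}},"required":["motion"]}

```bash
mkdir -p pics; python3 - <<'E'
from rig import status, imaging
import cv2
for n in("top","scene"):
    cv2.imwrite(f"pics/{n}0.png",imaging.snapshot(n))
    m=imaging.camera_model(n);print(n,m)
s=status.get_state();print(s['t'],s['tcp_pos'],s['tool_rot'],s['finger_gap'])
E
```

```text
top {'camera_matrix': array([[425.94129594,   0.        , 278.3618188 ],
       [  0.        , 425.94129594, 211.17930717],
       [  0.        ,   0.        ,   1.        ]]), 'R': array([[ 0.0156212 , -0.99906944, -0.04020231],
       [-0.9968383 , -0.01242834, -0.07847891],
       [ 0.07790623,  0.04130114, -0.99610483]]), 't': array([0.00889292, 0.51754342, 0.88265531])}
scene {'camera_matrix': array([[395.52265081,   0.        , 280.65684731],
       [  0.        , 395.52265081, 209.6349332 ],
       [  0.        ,   0.        ,   1.        ]]), 'R': array([[-0.72715228, -0.68631326, -0.01495555],
       [-0.46948733,  0.51308237, -0.71855976],
       [ 0.50083052, -0.51548093, -0.6953044 ]]), 't': array([0.38752789, 0.3182767 , 0.63951422])}
0.1 [ 0.18637488 -0.51718855  0.23820756] [-3.09347641e+00 -5.40219621e-01 -6.13634652e-05] 0.08815870279590116
```

View pics/top0.png

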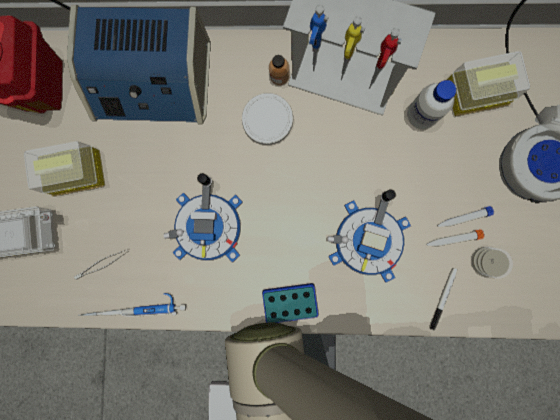

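View pics/scene0.png

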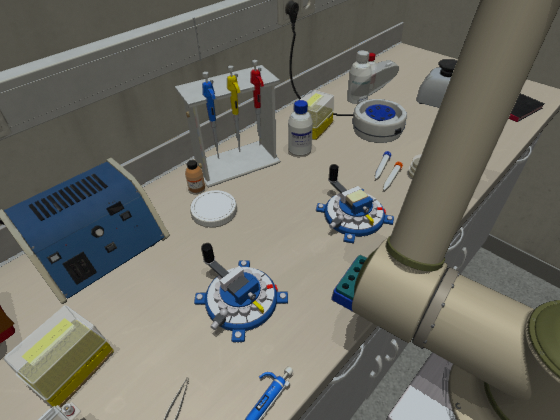

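The top view shows two vises: a right one at about (370,240) with a pale block and its knob near (389,195), and a left one at about (207,227) that looks empty. I'll enlarge both and measure.

```bash
cat > h.py <<'E'
import numpy as np
from rig import imaging,status
def ray(n,u,v,z):
    m=imaging.camera_model(n);K,R,t=m['camera_matrix'],m['R'],m['t']
    c=-R.T@t; d=R.T@np.linalg.inv(K)@[u,v,1]
    return c+d*(z-c[2])/d[2]
def proj(n,X):
    m=imaging.camera_model(n);p=m['camera_matrix']@(m['R']@np.array(X)+m['t']);return p[:2]/p[2]
E
python3 - <<'E'
from h import *
import cv2
a=cv2.imread("pics/top0.png")
c=np.hstack([a[165:295,310:430],a[165:295,150:270]])
cv2.imwrite("pics/crop.png",cv2.resize(c,None,fx=3.3,fy=3.3,interpolation=cv2.INTER_CUBIC))
h=cv2.cvtColor(a,cv2.COLOR_BGR2HSV)
# blue foot lugs/ring of right vise
for x0 in(310,150):
    s=h[165:295,x0:x0+120]
    b=cv2.inRange(s,(100,120,60),(125,255,255))
    ys,xs=np.nonzero(b);(e)=cv2.minEnclosingCircle(np.c_[xs,ys].astype(np.float32));print('foot',e[0][0]+x0,e[0][1]+165,e[1])
    print(ray("top",e[0][0]+x0,e[0][1]+165,.01))
    for nm,lo,hi in(("yel",(22,120,100),(35,255,255)),("red",(0,150,80),(8,255,255)),("blk",(0,0,0),(180,255,45))):
        ys,xs=np.nonzero(cv2.inRange(s,lo,hi));
        if len(xs):print(nm,len(xs),xs.mean()+x0,ys.mean()+165,ray("top",xs.mean()+x0,ys.mean()+165,.02))
E
```

```text
foot 360.0 256.0 59.665836334228516
[ 0.42542475 -0.15738173  0.01      ]
yel 31 363.8709677419355 264.5806451612903 [ 0.40800154 -0.16390887  0.02      ]
red 11 390.0909090909091 261.6363636363636 [ 0.41503322 -0.21805428  0.02      ]
blk 89 387.6179775280899 195.6629213483146 [ 0.55305288 -0.21355552  0.02      ]
foot 216.59776306152344 250.66759490966797 66.74110412597656
[0.43169871 0.14767918 0.01      ]
yel 32 203.03125 251.15625 [0.43036603 0.17476068 0.02      ]
red 18 230.5 242.27777777777777 [0.45004618 0.11665169 0.02      ]
blk 91 203.74725274725273 181.03296703296704 [0.58038096 0.17765629 0.02      ]
```

View pics/crop.png

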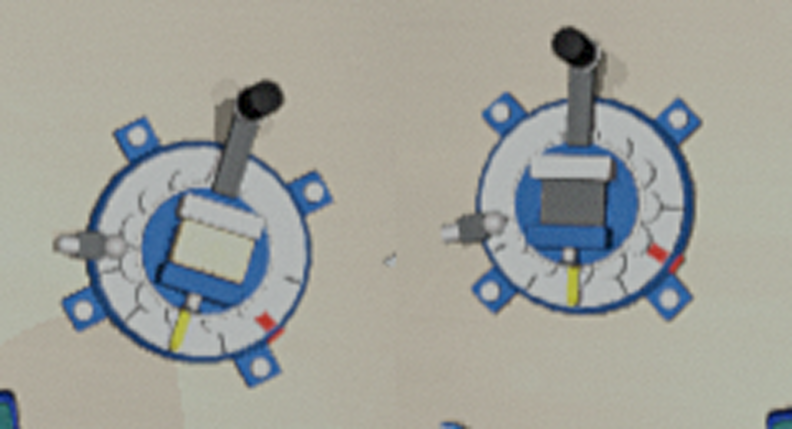

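Right vise (left half of crop) holds the tan block. Lug centres there average to crop (199,250), the yellow pointer is at (180,330) and the red mark at (268,325), about 60° apart, i.e. two clicks. I'll compute the geometry.

```bash
python3 - <<'E'
from h import *
from scipy.spatial.transform import Rotation as Ro
P=lambda x,y,z:ray("top",310+x/3.3-.35,165+y/3.3-.35,z)
l=[P(138,137,.02),P(315,190,.02),P(84,308,.02),P(260,367,.02)]
l=[P(*c,.012) for c in((138,137),(315,190),(84,308),(260,367))]
C=np.mean(l,0);print('C',C,[np.linalg.norm((q-C)[:2]) for q in l])
k=P(266,97,.085);y=P(179,333,.024);r=P(266,324,.021)
an=lambda q:np.degrees(np.arctan2(*(q-C)[1::-1]))
print('knob',k,np.linalg.norm((k-C)[:2]),an(k),'ptr',an(y),'red',an(r))
s=status.get_state();R=Ro.from_rotvec(s['tool_rot']).as_matrix();print(R.round(3),s['tcp_pos'])
a0=np.radians(np.mean([an(k),an(y)-180 if an(y)>0 else an(y)+180]))
for d in(0,15,30,45,60,75):
    X=C+.095*np.array([np.cos(a0+np.radians(d)),np.sin(a0+np.radians(d)),0]);X[2]=.055
    print(d,X.round(4),(R.T@(X-s['tcp_pos'])/.04).round(2))
print(np.degrees(a0),proj("top",[*(C+.095*np.array([np.cos(a0),np.sin(a0),0]))[:2],.085]))
E
```

```text
C [ 0.45854503 -0.17792472  0.012     ] [np.float64(0.08197159374506466), np.float64(0.083552089413805), np.float64(0.08237230673700922), np.float64(0.08285131989178246)]
knob [ 0.54863418 -0.20478099  0.085     ] 0.0940069878046751 -16.59972145149064 ptr 164.4206146368839 red -138.78440891680353
[[ 0.941  0.339 -0.   ]
 [ 0.339 -0.941  0.001]
 [ 0.    -0.001 -1.   ]] [ 0.18637488 -0.51718855  0.23820756]
0 [ 0.5498 -0.2043  0.055 ] [11.2  -4.27  4.59]
15 [ 0.5535 -0.1797  0.055 ] [11.49 -4.82  4.59]
30 [ 0.5508 -0.1551  0.055 ] [11.64 -5.42  4.59]
45 [ 0.5417 -0.132   0.055 ] [11.62 -6.04  4.59]
60 [ 0.527 -0.112  0.055] [11.44 -6.64  4.59]
75 [ 0.5076 -0.0966  0.055 ] [11.12 -7.17  4.59]
-16.08955340730337 [389.98023975 193.43609366]
```

>>> {"fn": "jog_arm", "kwargs": {
  "motion": [
    [[1.0,-0.4,0.2,0,0,0,-0.4],[2.0,-0.8,0.4,0,0,0,-0.4],[3.0,-1.15,0.6,0,0,0,-0.4],[4.0,-1.5,0.8,0,0,0,-0.4],[5.0,-1.9,1.0,0,0,0,-0.4],[6.0,-2.3,1.2,0,0,0,-0.4],[6.9,-2.65,1.4,0,0,0,-0.4],[7.8,-3.0,1.6,0,0,0,-0.4],[8.7,-3.3,1.8,0,0,0,-0.4],[9.6,-3.65,2.0,0,0,0,-0.4]]
  ]
}}

```text
t: 0.93
tcp_pos: [0.498, -0.2495, 0.1585]
tool_rot: [-3.094, -0.54, 0.0]
force: [-0.1, -1.0, -0.3]
finger_gap: 0.0615
gripper_force: 0.0
```

>>> {"fn": "jog_arm", "kwargs": {
  "motion": [
    [[0.8,-0.3,0.1,0,0,0,-0.4],[1.6,-0.62,0.1,0,0,0,-0.4],[1.6,-0.62,0.1,0,0,0,-0.4],[1.6,-0.62,0.1,0,0,0,-0.4]]
  ]
}}

```text
t: 1.27
tcp_pos: [0.5492, -0.2048, 0.1545]
tool_rot: [-3.093, -0.545, 0.001]
force: [0.0, 0.4, -0.3]
finger_gap: 0.0615
gripper_force: 0.0
```

```bash
python3 - <<'E'
from h import *
import cv2
from scipy.spatial.transform import Rotation as Ro
s=status.get_state();a=imaging.snapshot("wrist");m=imaging.camera_model("wrist")
R=Ro.from_rotvec(s['tool_rot']).as_matrix();print(s['t'],s['tcp_pos'],R.round(3),s['finger_gap'],m)
T=np.eye(4);T[:3,:3]=R;T[:3,3]=s['tcp_pos'];W=np.linalg.inv(T@m['T_tool_cam'])
for X in([.5498,-.2043,.085],[.4585,-.1779,.064]):
    p=m['camera_matrix']@(W@[*X,1])[:3];p=p[:2]/p[2];print(p);cv2.circle(a,(int(p[0]),int(p[1])),3,(255,0,255),1)
cv2.imwrite("pics/w1.png",a)
print((R.T@(np.array([.5498,-.2043,.055])-s['tcp_pos'])/.04))
E
```

```text
1.2667 [ 0.54916771 -0.20484658  0.15451463] [[ 0.94   0.342 -0.001]
 [ 0.342 -0.94   0.   ]
 [-0.001 -0.001 -1.   ]] 0.061544753876727275 {'camera_matrix': array([[368.9505091 ,   0.        , 275.78041269],
       [  0.        , 368.9505091 , 213.57678316],
       [  0.        ,   0.        ,   1.        ]]), 'T_tool_cam': array([[ 1.80825343e-05, -9.57897155e-01, -2.87111547e-01,
         7.43944036e-02],
       [ 9.99999993e-01,  5.07074017e-05, -1.06195456e-04,
         1.60271078e-04],
       [ 1.16283006e-04, -2.87111543e-01,  9.57897149e-01,
        -1.45696745e-01],
       [ 0.00000000e+00,  0.00000000e+00,  0.00000000e+00,
         1.00000000e+00]])}
[275.15467047 227.66495996]
[198.61175517 317.83144292]
[ 0.02125307 -0.00569546  2.48785615]
```

View pics/w1.png

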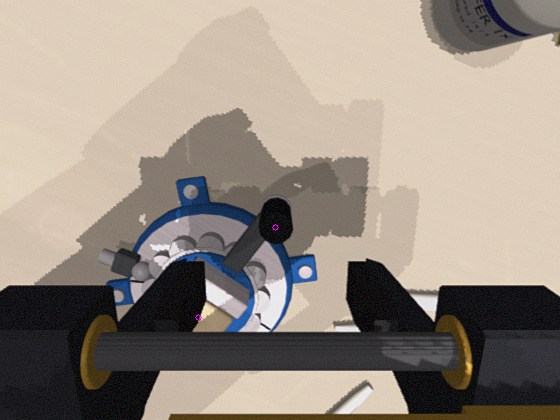

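The wrist view shows the knob at about (275,228), right where predicted and midway between the fingers. Descend and pinch.

>>> {"fn": "jog_arm", "kwargs": {
  "motion": [
    [[0.02,0,0.8,0,0,0,-0.4],[0.02,0,1.6,0,0,0,-0.4],[0.02,0,2.2,0,0,0,-0.4],[0.02,0,2.45,0,0,0,-0.4],[0.02,0,2.45,0,0,0,0.9],[0.02,0,2.45,0,0,0,0.9],[0.02,0,2.45,0,0,0,0.9],[0.02,0,2.45,0,0,0,0.9],[0.02,0,2.45,0,0,0,0.9],[0.02,0,2.45,0,0,0,0.9]]
  ],
  "squeeze": 20
}}

```text
t: 2.15
tcp_pos: [0.5494, -0.2059, 0.058]
tool_rot: [3.094, 0.54, 0.001]
force: [-4.6, 5.5, 4.3]
finger_gap: 0.024
gripper_force: 3.6
```

```bash
python3 - <<'E'
from h import *
from scipy.spatial.transform import Rotation as Ro
s=status.get_state();R=Ro.from_rotvec(s['tool_rot']).as_matrix();p=s['tcp_pos']
print(p,s['finger_gap'],s['gripper_force'],s['force'])
C=np.array([.4585,-.1779]);a0=np.arctan2(p[1]-C[1],p[0]-C[0]);r=np.hypot(*(p[:2]-C));print(np.degrees(a0),r)
for d in range(5,66,5):
    a=np.radians(d)-.2807
    X=np.array([*(C+.095*np.array([np.cos(a),np.sin(a)])),p[2]]);print(d,(R.T@(X-p)/.04).round(2))
E
```

```text
[ 0.54943465 -0.20592019  0.05798119] 0.02395472303418129 3.6065619438886642 [-4.59455328  5.49055456  4.2522901 ]
-17.12592086650327 0.09515378126819463
5 [ 0.14 -0.21 -0.  ]
10 [ 0.24 -0.39 -0.  ]
15 [ 0.32 -0.58 -0.  ]
20 [ 0.38 -0.78 -0.  ]
25 [ 0.43 -0.98 -0.  ]
30 [ 0.46 -1.19 -0.  ]
35 [ 0.47 -1.39 -0.  ]
40 [ 0.47 -1.6  -0.  ]
45 [ 0.44 -1.81 -0.  ]
50 [ 0.4  -2.01 -0.  ]
55 [ 0.34 -2.21 -0.  ]
60 [ 0.27 -2.4  -0.  ]
65 [ 0.17 -2.58 -0.  ]
```

>>> {"fn": "jog_arm", "kwargs": {
  "motion": [
    [[0,0,0,0,0,0,0.9],[0,0,0,0,0,0,0.9],[0.1,-0.2,0,0,0,0,0.9],[0.2,-0.38,0,0,0,0,0.9],[0.28,-0.57,0,0,0,0,0.9],[0.35,-0.77,0,0,0,0,0.9],[0.4,-0.97,0,0,0,0,0.9],[0.43,-1.18,0,0,0,0,0.9],[0.43,-1.18,0,0,0,0,0.9],[0.43,-1.18,0,0,0,0,0.9]]
  ],
  "squeeze": 20
}}

```text
t: 2.98
tcp_pos: [0.5508, -0.1555, 0.058]
tool_rot: [3.093, 0.541, 0.005]
force: [5.4, -0.5, 2.3]
finger_gap: 0.0216
gripper_force: 20.0
```

```bash
python3 - <<'E'
from h import *
from scipy.spatial.transform import Rotation as Ro
s=status.get_state();R=Ro.from_rotvec(s['tool_rot']).as_matrix();p=s['tcp_pos']
print(p,s['finger_gap'],s['gripper_force'],s['force'])
C=np.array([.4585,-.1779]);q=p[:2]-C;print(np.degrees(np.arctan2(q[1],q[0]))+16.1,np.hypot(*q))
for d in range(35,66,5):
    a=np.radians(d)-.2807
    X=np.array([*(C+.095*np.array([np.cos(a),np.sin(a)])),p[2]]);print(d,(R.T@(X-p)/.04).round(2))
E
```

```text
[ 0.55080339 -0.15554396  0.05798236] 0.02157794185723464 19.994113063439727 [ 5.41653438 -0.49766913  2.30068871]
29.714951994676483 0.09497214428302707
35 [ 0.01 -0.22 -0.  ]
40 [ 0.01 -0.43 -0.  ]
45 [-0.01 -0.63 -0.  ]
50 [-0.06 -0.84 -0.  ]
55 [-0.12 -1.03 -0.  ]
60 [-0.19 -1.23 -0.  ]
65 [-0.28 -1.41 -0.  ]
```

One click passed, with the knob following. Now the second click.

>>> {"fn": "jog_arm", "kwargs": {
  "motion": [
    [[0.01,-0.21,0,0,0,0,0.9],[0.01,-0.42,0,0,0,0,0.9],[-0.01,-0.63,0,0,0,0,0.9],[-0.05,-0.83,0,0,0,0,0.9],[-0.12,-1.03,0,0,0,0,0.9],[-0.19,-1.22,0,0,0,0,0.9],[-0.19,-1.22,0,0,0,0,0.9],[-0.19,-1.22,0,0,0,0,0.9],[-0.19,-1.22,0,0,0,0,0.9]]
  ]
}}

```text
t: 3.73
tcp_pos: [0.5264, -0.1124, 0.058]
tool_rot: [3.094, 0.54, 0.003]
force: [1.8, 0.4, 7.9]
finger_gap: 0.0216
gripper_force: 20.0
```

```bash
python3 - <<'E'
from h import *
import cv2
s=status.get_state();p=s['tcp_pos'];C=np.array([.4585,-.1779]);q=p[:2]-C
print(p,s['force'],np.degrees(np.arctan2(q[1],q[0]))+16.1,np.hypot(*q),s['finger_gap'])
c=np.hstack([imaging.snapshot("top")[165:295,310:430],imaging.snapshot("scene")[150:280,290:430]])
cv2.imwrite("pics/c2.png",cv2.resize(c,None,fx=3,fy=3,interpolation=cv2.INTER_CUBIC))
E
```

```text
[ 0.52637087 -0.11238736  0.05795425] [1.84626247 0.40239874 7.86574774] 60.08711186494421 0.09433111772099702 0.021562163323238858
```

View pics/c2.png

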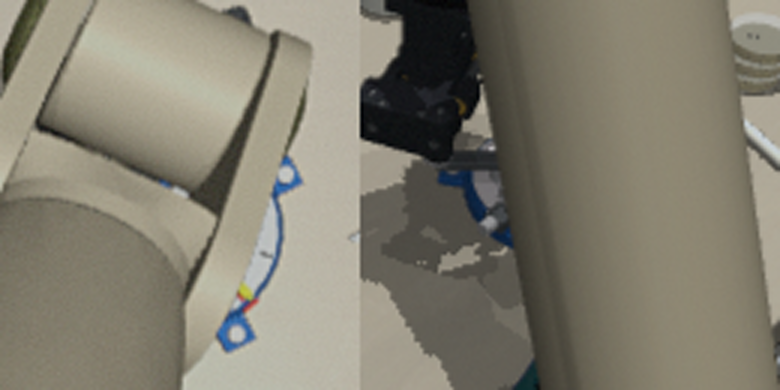

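The yellow pointer tip sits at the red mark at about (248,297) in the crop. I'll release, rise, and clear the view.

>>> {"fn": "jog_arm", "kwargs": {
  "motion": [
    [[0,0,0,0,0,0,-0.3],[0,0,0,0,0,0,-0.3],[0,0,0,0,0,0,-0.3],[0,0,0,0,0,0,-0.3],[0,0,0,0,0,0,-0.3],[0,0,-0.5,0,0,0,-0.3],[0,0,-1.2,0,0,0,-0.3],[0,0,-2.0,0,0,0,-0.3],[0,0,-2.8,0,0,0,-0.3],[0,0,-3.6,0,0,0,-0.3]]
  ]
}}

```text
t: 4.67
tcp_pos: [0.5254, -0.1121, 0.2025]
tool_rot: [-3.094, -0.54, 0.001]
force: [-0.1, 0.1, -0.3]
finger_gap: 0.0568
gripper_force: 0.0
```

>>> {"fn": "jog_arm", "kwargs": {
  "motion": [
    [[-0.8,0.5,0,0,0,0,-0.3],[-1.6,1.0,0,0,0,0,-0.3],[-2.4,1.5,0,0,0,0,-0.3],[-3.2,2.0,0,0,0,0,-0.3],[-4.0,2.5,0,0,0,0,-0.3],[-4.8,3.0,0,0,0,0,-0.3],[-5.6,3.5,0,0,0,0,-0.3],[-6.4,4.0,0,0,0,0,-0.3],[-6.4,4.0,0,0,0,0,-0.3],[-6.4,4.0,0,0,0,0,-0.3]]
  ]
}}

```text
t: 5.5
tcp_pos: [0.3381, -0.3506, 0.2009]
tool_rot: [-3.095, -0.535, 0.0]
force: [0.2, 0.1, 0.1]
finger_gap: 0.0573
gripper_force: 0.0
```

```bash
python3 - <<'E'
from h import *
import cv2
s=status.get_state();print(s['t'],s['tcp_pos'],s['force'])
c=imaging.snapshot("top")[150:300,140:440]
cv2.imwrite("pics/c3.png",cv2.resize(c,None,fx=2.6,fy=2.6,interpolation=cv2.INTER_CUBIC))
E
```

```text
5.5 [ 0.33812623 -0.3505631   0.20086462] [0.15594886 0.12620908 0.08168321]
```

View pics/c3.png

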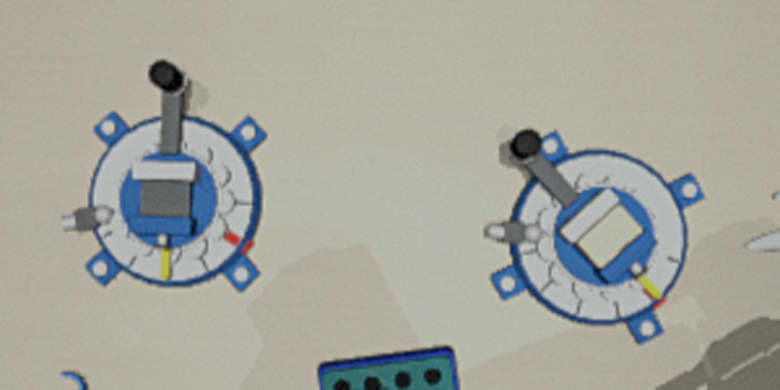

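The pointer at (650,287) now lines up with the red mark at (659,301), the empty vise is unchanged, and the arm is clear.

```bash
python3 -c "
from rig import ticket
print(ticket.job_done())"
```

```text
the job is handed in; nothing more can be done
None
```

The wax-block vise was turned two clicks counterclockwise and let go with its pointer at the red mark; the last picture shows it there with the arm clear and the empty vise unmoved, and the job is handed in (no verdict returned).

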